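# Move the core plug to a fresh film roll

### The arm

A 7-joint arm with a two-finger parallel gripper is mounted at the origin on the work surface; the furniture and walls round the work are solid. World frame = base frame: x ahead of the robot, y to its left, z up, the work surface at z = 0. Lengths are in m, angles in rad, forces in N, time in s.
With the tool pointing down it reaches from about 0.4 to 0.85 m from the base axis. Payload 4.4 kg.
Tool frame: the origin (TCP) lies midway between the tips of the shut fingers; the grasp point (between the pads) lies r.pinch_z behind it (r.pinch_z is the distance from the TCP to the grasp point, in m); z points along the fingers, y is the line along which they close (so a half turn about z gives the same grasp; the last joint's range is limited). The gripper opens to 94 mm and grips with 3 to 60 N. Pads are 16 mm wide; open, the fingers measure 119 mm over their backs; the gripper's body (75 mm by 177 mm) begins 78 mm behind the grasp point.
Start: joints at [1.119, 0.628, 0.038, 1.517, -0.027, 0.996, -0.02], TCP at [0.245, -0.602, 0.205] pointing down, gripper open.
Joint ranges: [-3.06, 3.06], [-0.37, 2.12], [-1.25, 1.32], [0.18, 2.47], [-1.1, 4.24], [0.23, 1.98], [-2.94, 2.94]. Speed limits (rad/s): [2.57, 2.57, 3.14, 3.14, 3.14, 3.14, 3.14].

### API

Orientations are given as a rotation vector (axis times angle).
In Python, from station import r gives the robot as it stands.
- The arm moves only by the tool servo_tool, never from a script. Its argument "commands" is a list that holds one entry, the list of rows, each a list of 7 numbers: the shift along the tool's x, y, z in cm, then the turn, a rotation vector about the tool's x, y, z in degrees, then the finger opening in cm, from 0 to 9.4. In form: [[[dx, dy, dz, ax, ay, az, jaw], ...]]. A call has exactly 8 rows; each row is the pose to reach, as a shift and turn from the pose commanded when the call began, along the tool's axes at that moment; what a row does not reach only later rows make up. A row lasts 1/8 s, in which the tool goes at most 62.5 mm and 10.7 degrees, less where a joint would pass 70% of its speed; a pose out of reach is approached as far as the arm can. A call with a gripper value outside its range is refused whole. The fingers move at their own pace and stop on an object; "grip_force" is the grip in N (left out, the last holds). Time passes only in rows, so rows that repeat a pose let the fingers close, or fill a call up. It gives the time, the measured TCP pose, the force, the opening and the grip force at its end, in the units of the state.
- r.state(): the state, without advancing time (a new reading comes with each control period).
- r.camera(name): name is "scene" or "top" or "wrist"; returns the picture (384x512x3 uint8, red, green, blue); there is no depth.
- r.calibration(name): a dict with "fx", "fy", "cx", "cy" (pixels), "R" (3x3) and "t" (3): a world point X has camera coordinates R X + t. Camera axes: x right, y down, z forward; pixel columns grow to the right and rows downward; lengths in m; the calibration is good to about 2 mm. A picture is of the moment at which its call begins: read the wrist's pose just before it. calibration takes no time and is no camera call; for the wrist camera it gives the pose at the moment of the call.
- r.sign_off(): hands the job in; it is judged then, once.
Trained networks look in the newest picture that a camera, given by its name, has taken for a name from the list of things; names that differ only in an ending like _2 or _b are one class to them, and where a whole thing is asked for, a point or a joint stands for the part that bears it (a point fixed in the world has none). Each returns a list of dicts, best first, with "conf" (0 to 1); they miss things now and then, are a little off and sometimes report something else, mostly with a low value. They report only what shows in the picture. A call takes as long as a camera call. They do not tell look-alikes from the thing itself.
- r.recognise(target, camera): "box" ([left, top, right, bottom] as shares, 0 to 1, of the picture: columns of its width, rows of its height, round what is visible of it).
- r.tip_of(target, camera): "at" ([column, row] as shares, 0 to 1, of the picture: columns of its width, rows of its height: a listed point, or the origin of a listed thing).
The state is a dict: "clock": time; "joint_positions": joint angles; "joint_vel": joint speeds; "tau": joint torques, N m; "position": TCP position; "tcp_rot": TCP orientation; "force": force on the tool from outside, world axes, zero at the start; "moment": the same for the moment, N m; "opening": finger opening in m; "grip_force": force on a finger pad.
Only numpy, scipy, OpenCV 4.12 (cv2) and the standard library are available. Lean on these libraries where they do the work, as an engineer would, in place of code of your own. Each camera call takes 0.05 s, during which the arm holds its last target. There are 200 camera calls.

### The job

The wrapping-film roll is used up: pull the orange core plug out of the spent cardboard core and fit it into the core of the fresh film roll. It is a close fit with a sprung leaf on one side, so start it slanted with the white-marked edge alone in the core, rock it upright, then push it fully home until its flange sits flat on the core, and let go. Feel your way in gently, as hard pressing frays the cardboard core, and leave everything else on the table as it is.

Things in the scene. Friction and masses are not known exactly. Their poses are not given: they have to be found in the camera images.
- core_plug: Orange plastic core plug, loose, about 0.15 kg, at the start fully home in the spent core. Origin: centre of the flange's underside, on the axis; z up along the axis. Flange 58 mm across, z 0 to 5 mm. Below it a plain round spigot 36 mm in diameter, z 0 to -34 mm. A white bar on the flange's top marks the plain side, +y; the sprung leaf is on the -y side.
- plug_grip (a point): Middle of the plug's flat-sided wing grip (plug z 27 mm). The grip is 24 mm thick along plug y, 52 mm long along plug x, and stands from z 5 to 41 mm: grasp it across y.
- plug_plain_edge (a point): Point on the lower rim of the spigot at the plain, white-marked side (plug x 0, y +18 mm, z -34 mm).
- plug_leaf_edge (a point): Point on the lower rim of the spigot at the leaf side (plug x 0, y -18 mm, z -34 mm). Above it, at plug z -16 mm, a round sprung steel leaf bulges up to 3 mm out of the spigot: pressed flush it pushes back with about 7 N, and in a core it makes the plug rub with several N, so that the plug does not drop home by itself.
- full_stand: Fixed round grey stand, 124 mm across, 12 mm thick, origin at the centre of its underside. It carries the fresh roll, upright, held fast by a tacky rubber pad: pale film 86 mm across on a brown cardboard core with a sharp-edged bore 37.6 mm in diameter, over 70 mm deep. It was set down off-centre: its axis is 5 to 8 mm off the stand's, in any direction.
- roll_mouth (a point): Point on the stand's vertical centre line (not on the roll's axis, see the stand) at the height of the fresh core's upper end, 112 mm above the table. With the plug home its origin is at this height. The cardboard frays if the plug loads it with over 25 N, all contacts added up, of which the squeezed leaf alone makes about 10: set the flange down at a few mm/s.
- spent_stand: Fixed stand of the same kind, carrying the bare, spent cardboard core, 43 mm across, same bore and height, exactly centred and fixed.
- spent_mouth (a point): Centre of the spent core's upper end, 112 mm above the table; z up.
- ointment_carton: Bystander: white and teal ointment carton lying flat, 99x31x26 mm, loose; origin at the centre of its underside.
- cutter: Bystander: box cutter with orange handle lying flat, 149x21x16 mm, loose; origin at the centre of its underside.
- strip_packs: Bystander: banded pack of tablet strips, 46x83x26 mm, loose; origin at the centre of its underside.
- tube: Bystander: small white ointment tube lying on its side, 88x22x22 mm, loose; origin at the centre of its underside.
- carton_low: Bystander: lower of two stacked flat green cartons, 118x89x24 mm, loose; origin at the centre of its underside.
- carton_high: Bystander: upper of two stacked flat green cartons, 118x89x24 mm, loose; origin at the centre of its underside.
- calculator: Bystander: grey pocket calculator, 118x72x15 mm, loose; origin at the centre of its underside.
Not all that is in view belongs to the job. Of the things that look like the core_plug, the smallest one is meant. What is shaped like the spent_stand but purple is not meant.

How it is judged:
On the way, in this order (a step that is already met when the one before it is completed fails the run):
1. the plug has been drawn clear of the spent core (z of core_plug in the frame of spent_mouth above 0.04 m), for 0.1 s.
2. the plug stands slanted in the fresh core: its white-marked lower edge at least 2 mm inside, its leaf-side edge still above the mouth (z of plug_plain_edge in the frame of roll_mouth below -0.002 m and z of plug_leaf_edge in the frame of roll_mouth above 0.002 m and horizontal distance between plug_plain_edge and roll_mouth below 0.029 m), for 0.1 s.
At the end, for the whole second after the job is handed in: The plug is home in the fresh roll's core: flange down on the core to within 2 mm, upright to within 3 degrees, its axis within 12 mm of the stand's centre line, released and at rest (z of core_plug in the frame of roll_mouth between -0.003 and 0.002 m and horizontal distance between core_plug and roll_mouth below 0.012 m and angle between core_plug's own z axis and vertical below 0.05 rad and linear speed of core_plug below 0.02 m/s); the robot touches nothing.
It fails at once if the plug is pressed or wedged against the fresh roll or its stand with more than 25 N (contact force between core_plug and full_stand above 25 N).
It fails at once if a bystander is shifted more than 20 mm (distance of any of ointment_carton, cutter, strip_packs, tube, carton_low, carton_high, calculator from where it was at the start of the episode above 0.02 m).
It also fails if it takes over 59 s, if anything falls off the work surface, if the arm or the gripper's body presses on something with over 40 N, if the wrist force passes 120 N, or if a joint passes its speed limit or range.

## Working session

There is one attempt and no reset: what is moved stays moved. The work goes in short steps, Python scripts to look and compute and a tool call to move; the robot and the scene stay as the last step left them, time stands still between calls to the robot, and variables do not carry over. Pictures are saved under pics/ and viewed, at most 10 in all, crops included, and the job is handed in when it is done.

Besides the shell and the picture viewer there is one more tool, called after "Call:" in YAML: its name, and indented under it one key for each argument. servo_tool: Moves the arm, as the interface text tells. Its arguments: {"type":"object","properties":{"commands":{"type":"array"},"grip_force":{"type":"number"}},"required":["commands"]}

```bash
ls; mkdir -p pics; cat > h.py <<'E'
from station import r
import numpy as np, cv2
from scipy.spatial.transform import Rotation as Ro
def snap(cam,name=None):
    im=np.asarray(r.camera(cam)); c=r.calibration(cam)
    if name: cv2.imwrite('pics/'+name,im[:,:,::-1])
    return im,c
def proj(c,X):
    p=np.asarray(c['R'])@np.asarray(X,float)+np.asarray(c['t']); return np.array([c['fx']*p[0]/p[2]+c['cx'],c['fy']*p[1]/p[2]+c['cy']])
def ray(c,px,z):
    R=np.asarray(c['R']);o=-R.T@np.asarray(c['t'])
    d=R.T@np.array([(px[0]-c['cx'])/c['fx'],(px[1]-c['cy'])/c['fy'],1]); return o+d*(z-o[2])/d[2]
E
python3 - <<'E'
from h import *
s=r.state(); print({k:np.round(v,3) for k,v in s.items()}, r.pinch_z)
a,ca=snap('scene');b,cb=snap('top')
cv2.imwrite('pics/a.png',np.vstack([a,b])[:,:,::-1][:, :]) if 0 else cv2.imwrite('pics/a.png',cv2.resize(np.hstack([a,b])[:,:,::-1],(800,300)))
cv2.imwrite('pics/top.png',cv2.resize(b[:,:,::-1],(800,600)))
cv2.imwrite('pics/scene.png',cv2.resize(a[:,:,::-1],(800,600)))
for cam in ('top','scene'):
  c=r.calibration(cam); print(cam,c)
  for t in ('core_plug','full_stand','spent_stand'):
    for d in r.recognise(t,cam)[:5]: print(t,np.round(np.array(d['box'])*[512,384,512,384]),round(d['conf'],2))
  for t in ('core_plug','plug_grip','roll_mouth','spent_mouth'):
    for d in r.tip_of(t,cam)[:4]:
      z={'core_plug':.112,'plug_grip':.139}.get(t,.112); p=np.array(d['at'])*[512,384]
      print(t,np.round(p,1),round(d['conf'],2),np.round(ray(c,p,z),3))
E
```

```text
pics
{'clock': np.float64(0.0), 'joint_positions': array([ 1.119,  0.629,  0.038,  1.518, -0.027,  0.996, -0.02 ]), 'joint_vel': array([-0.001, -0.001,  0.001,  0.001,  0.001,  0.   , -0.003]), 'tau': array([ 1.0000e-03, -5.4973e+01,  1.1440e+00, -1.8663e+01, -5.2000e-02,
        2.4000e-02,  0.0000e+00]), 'position': array([ 0.244, -0.602,  0.205]), 'tcp_rot': array([-3.082e+00, -6.020e-01,  1.000e-03]), 'force': array([-0.138,  0.127, -0.817]), 'moment': array([-0.027,  0.003,  0.   ]), 'grip_force': np.float64(0.0), 'opening': np.float64(0.094)} 0.0188
top {'fx': 384.10326274071684, 'fy': 384.10326274071684, 'cx': 261.09374953609824, 'cy': 187.18542551556482, 'R': array([[-0.02367897, -0.99951592,  0.02017989],
       [-0.98209075,  0.01948265, -0.18739845],
       [ 0.18691458, -0.02425588, -0.98207667]]), 't': array([0.03119664, 0.47455995, 1.04895543])}
core_plug [208. 231. 238. 257.] 0.82
core_plug [158. 225. 186. 255.] 0.81
core_plug [213. 171. 229. 195.] 0.66
full_stand [295. 168. 333. 211.] 0.71
spent_stand [204. 168. 248. 211.] 0.92
spent_stand [135. 272. 179. 321.] 0.83
s
[... 916 characters left out ...]
. 173. 191. 205.] 0.65
core_plug [186. 188. 214. 221.] 0.64
core_plug [228. 162. 252. 180.] 0.53
full_stand [273. 205. 309. 253.] 0.95
spent_stand [134. 195. 155. 216.] 0.91
spent_stand [221. 181. 258. 210.] 0.62
spent_stand [330. 200. 347. 221.] 0.45
core_plug [197.2 201.4] 0.85 [0.277 0.07  0.112]
core_plug [179.6 188.4] 0.81 [0.274 0.166 0.112]
core_plug [240.6 173.7] 0.51 [0.475 0.124 0.112]
plug_grip [179.9 180.4] 0.72 [0.278 0.165 0.139]
plug_grip [236.3 169. ] 0.69 [0.454 0.118 0.139]
plug_grip [199.4 194.2] 0.58 [0.281 0.061 0.139]
roll_mouth [294.4 207.9] 0.93 [ 0.47  -0.13   0.112]
spent_mouth [237.3 180.6] 0.73 [0.44  0.095 0.112]
spent_mouth [238.7 170.2] 0.72 [0.485 0.148 0.112]
```

View pics/top.png

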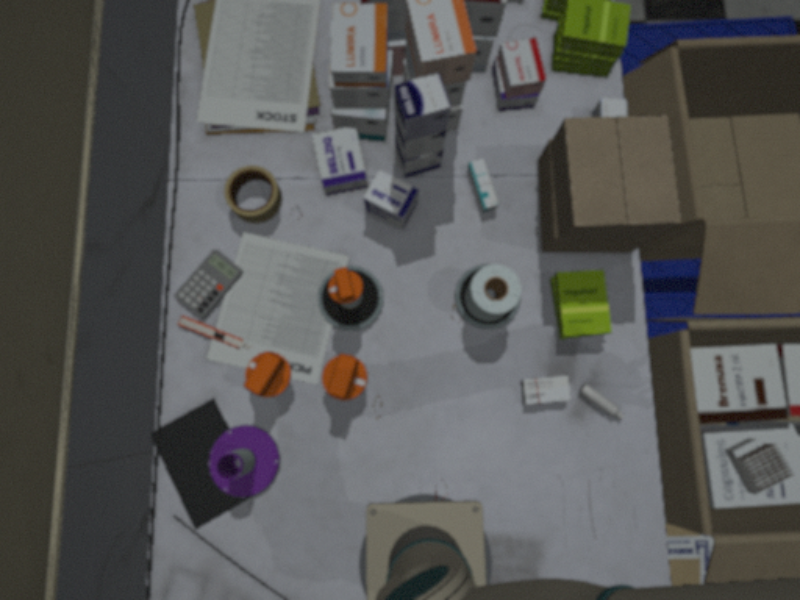

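View pics/scene.png

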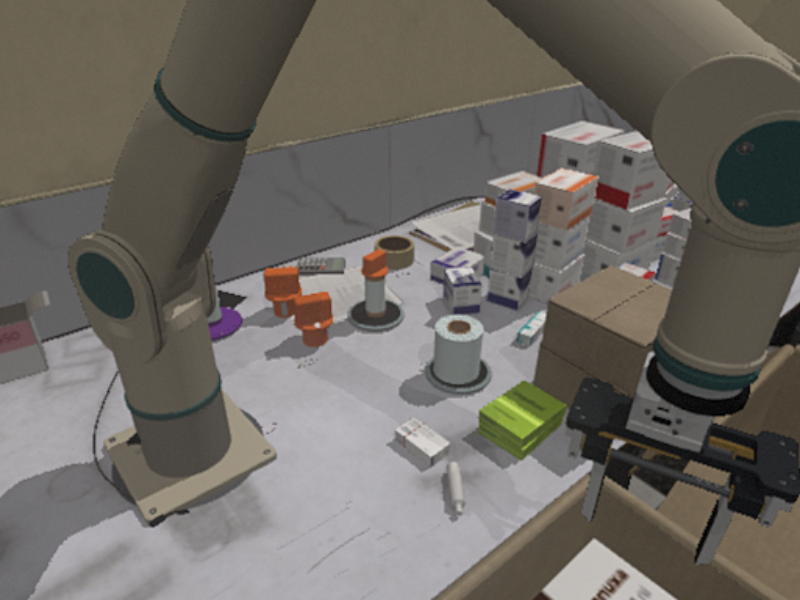

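Look-alikes in the top view (800x600): orange plug in the slim core (345,287), a larger loose one at (268,373) and another at (345,376). By description it is the first, which is the smallest and sits in the spent core. The purple stand at (243,462) isn't meant. Next I hover over the plug to check it close up.

```bash
cat >> h.py <<'E'
def pose(s=None):
    s=s or r.state(); return np.array(s['position']),Ro.from_rotvec(s['tcp_rot'])
def down(yaw): # tool z down, tool y axis along world angle yaw
    y=np.array([np.cos(yaw),np.sin(yaw),0]);z=np.array([0,0,-1.]);return Ro.from_matrix(np.c_[np.cross(y,z),y,z])
def rel(p,R,p0=None,R0=None):
    if p0 is None: p0,R0=pose()
    print('cm',np.round(R0.inv().apply(np.array(p)-p0)*100,2),'deg',np.round((R0.inv()*R).as_rotvec(degrees=True),2))
E
python3 - <<'E'
from h import *
p,R=pose(); print(R.as_matrix().round(3)); c=r.calibration('wrist'); 
Rc=np.array(c['R']);o=-Rc.T@c['t']; print('cam in tool',R.inv().apply(o-p), (Rc@R.as_matrix()).round(3),c['fx'])
y=R.as_matrix()[:,1]; print('yaw y',np.degrees(np.arctan2(y[1],y[0])))
for yw in (90,-90,45,0,60,30,-30,120):
  print(yw); rel([0.42,0.13,0.36],down(np.radians(yw)))
rel([0.245,-0.602,0.36],R)
E
```

```text
[[ 0.927  0.376  0.   ]
 [ 0.376 -0.927 -0.   ]
 [ 0.     0.    -1.   ]]
cam in tool [ 0.07115849  0.00040143 -0.18017978] [[ 0.001  1.    -0.001]
 [-0.969  0.001 -0.247]
 [-0.247  0.001  0.969]] 335.9529586223801
yaw y -67.89677967621138
90
cm [ 43.8  -61.24 -15.45] deg [   0.     0.  -157.9]
-90
cm [ 43.8  -61.24 -15.45] deg [ 0.  -0.  22.1]
45
cm [ 43.8  -61.24 -15.45] deg [   0.     0.  -112.9]
0
cm [ 43.8  -61.24 -15.45] deg [  0.    0.  -67.9]
60
cm [ 43.8  -61.24 -15.45] deg [   0.     0.  -127.9]
30
cm [ 43.8  -61.24 -15.45] deg [  0.    0.  -97.9]
-30
cm [ 43.8  -61.24 -15.45] deg [  0.   -0.  -37.9]
120
cm [ 43.8  -61.24 -15.45] deg [ -0.   -0.  172.1]
cm [ 4.000e-02 -1.000e-02 -1.545e+01] deg [0. 0. 0.]
```

Call:
servo_tool:
  commands:
    - [[0,0,-6,0,0,0,9.4],[0,0,-12,0,0,0,9.4],[2,-3,-15,0,0,3,9.4],[9,-8,-15,0,0,10,9.4],[16,-13,-15,0,0,17,9.4],[24,-19,-15,0,0,22,9.4],[32,-25,-15,0,0,22.1,9.4],[40,-32,-15,0,0,22.1,9.4]]

```text
clock: 1.8
position: [0.4152, -0.2981, 0.3558]
tcp_rot: [3.141, 0.0, 0.001]
force: [1.0, -0.3, 0.5]
opening: 0.0938
grip_force: 0.0
```

```bash
python3 - <<'E'
from h import *
print(pose()[0]); rel([0.50,0.13,0.34],down(-np.pi/2)); rel([0.49,-0.13,0.34],down(-np.pi/2))
E
```

```text
[ 0.41516252 -0.29805445  0.35576638]
cm [  8.49 -42.8    1.56] deg [ 0.03 -0.05  0.01]
cm [  7.49 -16.8    1.58] deg [ 0.03 -0.05  0.01]
```

Call:
servo_tool:
  commands:
    - [[4,-6,0.8,0,0,0,9.4],[7.5,-12,1.5,0,0,0,9.4],[7.5,-16.8,1.5,0,0,0,9.4],[7.5,-16.8,1.5,0,0,0,9.4],[7.5,-16.8,1.5,0,0,0,9.4],[7.5,-16.8,1.5,0,0,0,9.4],[7.5,-16.8,1.5,0,0,0,9.4],[7.5,-16.8,1.5,0,0,0,9.4]]

```text
clock: 2.8
position: [0.489, -0.1328, 0.3405]
tcp_rot: [3.141, -0.002, 0.0]
force: [0.2, 0.7, -0.1]
opening: 0.094
grip_force: 0.0
```

```bash
python3 - <<'E'
from h import *
print(pose()[0]); im,c=snap('wrist','w1.png'); np.save('w1.npy',im); np.savez('w1c.npz',**c)
for t in ('full_stand','roll_mouth'):
  for d in r.tip_of(t,'wrist')[:3]:
    p=np.array(d['at'])*[512,384]; print(t,p,d['conf'],ray(c,p,.112 if 'm' in t else 0))
for d in r.recognise('full_stand','wrist'): print(np.array(d['box'])*[512,384,512,384],d['conf'])
print(proj(c,[.475,-.137,.112]))
rel([0.50,0.13,0.34],down(-np.pi/2))
E
```

```text
[ 0.48899257 -0.13279429  0.3404927 ]
full_stand [255.7952 159.7824] 0.88 [ 0.47174139 -0.13318313  0.        ]
full_stand [366.7968 175.7952] 0.56 [ 0.44602205 -0.30926139  0.        ]
roll_mouth [257.5872 176.7168] 0.68 [ 0.46947938 -0.13539681  0.112     ]
roll_mouth [ 30.8224 176.1024] 0.32 [0.47033103 0.14677489 0.112     ]
roll_mouth [367.2064 177.408 ] 0.26 [ 0.46856374 -0.27204951  0.112     ]
[213.8112 118.5024 290.4064 214.5024] 0.97
[258.88328572 172.37410796]
cm [  1.08 -26.21   0.05] deg [-0.   -0.   -0.02]
```

View pics/w1.png

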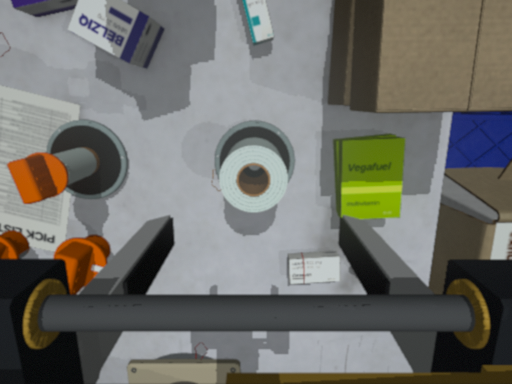

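The fresh roll is at (253,178), its bore at (254,180). The stand disc is at about (255,158), and the spent plug shows at the left (38,177). Moving over the spent plug.

Call:
servo_tool:
  commands:
    - [[0.5,-6,0,0,0,0,9.4],[1,-12,0,0,0,0,9.4],[1,-18,0,0,0,0,9.4],[1,-24,0,0,0,0,9.4],[1,-26.2,0,0,0,0,9.4],[1,-26.2,0,0,0,0,9.4],[1,-26.2,0,0,0,0,9.4],[1,-26.2,0,0,0,0,9.4]]

```text
clock: 4.0
position: [0.4994, 0.1282, 0.3405]
tcp_rot: [3.141, -0.005, 0.0]
force: [0.1, 0.1, -0.3]
opening: 0.0942
grip_force: 0.0
```

```bash
python3 - <<'E'
from h import *
print(pose()[0]); im,c=snap('wrist'); np.save('w2.npy',im); np.savez('w2c.npz',**c)
for t in ('spent_stand','core_plug','plug_grip'):
  for d in r.tip_of(t,'wrist')[:3]:
    p=np.array(d['at'])*[512,384]; print(t,p,round(d['conf'],2),ray(c,p,{'spent_stand':0,'core_plug':.112,'plug_grip':.139}[t]))
crop=cv2.resize(im[90:240,150:350,::-1],(800,600),interpolation=cv2.INTER_CUBIC); cv2.imwrite('pics/w2.png',crop)
# roll fit from w1
w=np.load('w1.npy');c1=dict(np.load('w1c.npz'));h=cv2.cvtColor(w,cv2.COLOR_RGB2HSV)
cr=cv2.resize(w[110:220,205:305,::-1],None,fx=5,fy=5,interpolation=cv2.INTER_CUBIC); cv2.imwrite('pics/w1c.png',cr)
E
```

```text
[0.49941289 0.1281548  0.34049388]
spent_stand [256.512  167.3856] 0.87 [0.47001034 0.12655259 0.        ]
spent_stand [152.0128 324.7872] 0.68 [0.18470705 0.31339688 0.        ]
core_plug [163.9936 263.6928] 0.95 [0.36142834 0.25024315 0.112     ]
core_plug [254.3104 182.8992] 0.8 [0.47193015 0.12960805 0.112     ]
core_plug [249.4976 265.4976] 0.68 [0.35853609 0.13635117 0.112     ]
plug_grip [155.2896 273.984 ] 0.89 [0.36113622 0.25404819 0.139     ]
plug_grip [248.7808 277.0944] 0.69 [0.35654676 0.13679217 0.139     ]
```

View pics/w2.png

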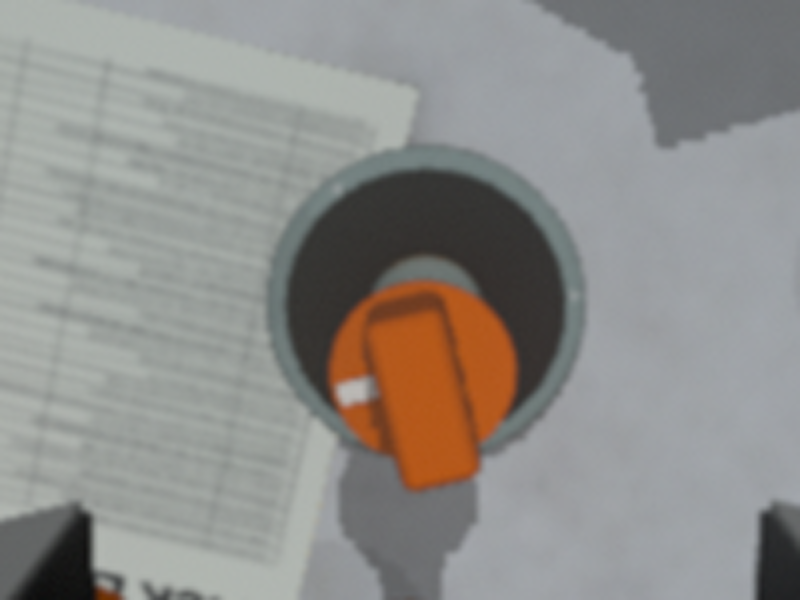

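View pics/w1c.png

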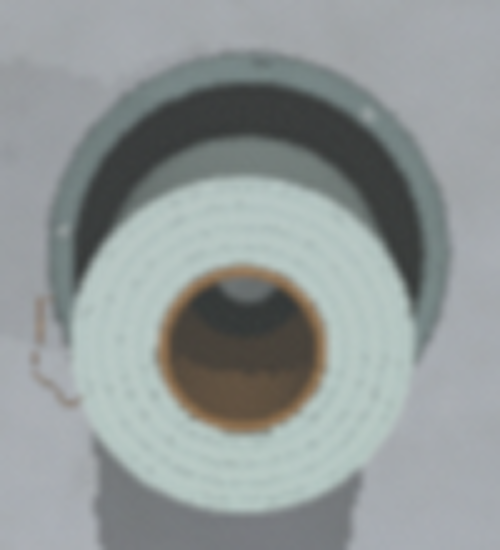

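Check confirmed: the plug in the spent core has its flange centre at crop (423,369), its wing top at (425,397), and the white mark at the left (355,390), i.e. world +y; plug yaw is about 13°. The fresh bore centre is at about crop (242,348).

```bash
python3 - <<'E'
from h import *
from scipy.optimize import least_squares
c=dict(np.load('w2c.npz'));f=lambda x,y,s,ox,oy:((x+.5)/s-.5+ox,(y+.5)/s-.5+oy)
g=lambda x,y:f(x,y,4,150,90)
print('flange',ray(c,g(423,369),.117),'wing',ray(c,g(425.5,397),.153))
print('stand2',ray(c,g(426,303),.012))
for q in [(370,325),(445,305),(480,468),(407,490)]: print(ray(c,g(*q),.153))
c=dict(np.load('w1c.npz'));k=lambda x,y:f(x,y,5,205,110)
for n,q,z in [('core',(242,348),.112),('film',(243.5,344),.112),('stand',(249,248),.012)]: print(n,ray(c,k(*q),z))
for q in [(157,348),(327,348),(242,263),(242,433)]: print(ray(c,k(*q),.112))
for q in [(72,344),(415,344),(243,175),(243,513)]: print(ray(c,k(*q),.112))
for q in [(48,245),(450,245),(249,50)]: print(ray(c,k(*q),.012))
E
```

```text
flange [0.47443756 0.12826759 0.117     ] wing [0.47488134 0.1275388  0.153     ]
stand2 [0.47547521 0.1271734  0.012     ]
[0.49566666 0.1429886  0.153     ]
[0.50129572 0.12207702 0.153     ]
[0.45382008 0.1119495  0.153     ]
[0.44722831 0.13290771 0.153     ]
core [ 0.46630763 -0.12967576  0.112     ]
film [ 0.4673311  -0.13005224  0.112     ]
stand [ 0.47468582 -0.13104685  0.012     ]
[ 0.46631294 -0.10846216  0.112     ]
[ 0.46630232 -0.15089117  0.112     ]
[ 0.48779675 -0.12972472  0.112     ]
[ 0.44426185 -0.12962553  0.112     ]
[ 0.46734172 -0.08727821  0.112     ]
[ 0.46732049 -0.17283364  0.112     ]
[ 0.50947999 -0.13001738  0.112     ]
[ 0.42298468 -0.12983298  0.112     ]
[ 0.47562556 -0.06956476  0.012     ]
[ 0.47560121 -0.19254349  0.012     ]
[ 0.53418618 -0.13112135  0.012     ]
```

```bash
python3 - <<'E'
from h import *
for z in (.18,.122): rel([.4748,.1278,z],down(np.radians(-77.5)))
E
```

```text
cm [-2.45  0.15 16.06] deg [ 1.000e-02 -1.000e-02 -1.258e+01]
cm [-2.45  0.15 21.86] deg [ 1.000e-02 -1.000e-02 -1.258e+01]
```

Call:
servo_tool:
  commands:
    - [[-1.2,0.1,5,0,0,-6,7],[-2.45,0.15,10,0,0,-12.5,7],[-2.45,0.15,14,0,0,-12.5,7],[-2.45,0.15,17,0,0,-12.5,7],[-2.45,0.15,19.5,0,0,-12.5,7],[-2.45,0.15,21,0,0,-12.5,7],[-2.45,0.15,21.8,0,0,-12.5,7],[-2.45,0.15,21.8,0,0,-12.5,7]]

```text
clock: 5.2
position: [0.4746, 0.1284, 0.1223]
tcp_rot: [3.123, 0.342, -0.001]
force: [0.2, 0.9, -0.4]
opening: 0.07
grip_force: 0.0
```

Call:
servo_tool:
  commands:
    - [[0,0,0,0,0,0,4],[0,0,0,0,0,0,2],[0,0,0,0,0,0,1],[0,0,0,0,0,0,1],[0,0,0,0,0,0,1],[0,0,0,0,0,0,1],[0,0,0,0,0,0,1],[0,0,0,0,0,0,1]]
  grip_force: 40

```text
clock: 6.2
position: [0.4749, 0.1292, 0.1227]
tcp_rot: [-3.122, -0.343, -0.001]
force: [-0.5, 2.7, 2.2]
opening: 0.0237
grip_force: 40.0
```

Call:
servo_tool:
  commands:
    - [[0,0,-0.5,0,0,0,1],[0,0,-1.2,0,0,0,1],[0,0,-2.2,0,0,0,1],[0,0,-3.5,0,0,0,1],[0,0,-5,0,0,0,1],[0,0,-7,0,0,0,1],[0,0,-9,0,0,0,1],[0,0,-9.5,0,0,0,1]]

```text
clock: 7.2
position: [0.4753, 0.1279, 0.2192]
tcp_rot: [3.123, 0.341, 0.004]
force: [0.2, -0.2, -2.2]
opening: 0.0239
grip_force: 40.0
```

```bash
python3 - <<'E'
from h import *
s=r.state(); print(s['force'],s['moment'],s['opening'])
rel([.4665,-.1297,.215],down(-np.pi/2))
im,c=snap('wrist'); cv2.imwrite('pics/w3.png',im[:,:,::-1])
E
```

```text
[ 0.20681886 -0.19587054 -2.18686472] [-0.03059363  0.05264121 -0.02043907] 0.023885930493005855
cm [-6.42 24.96  0.43] deg [ 0.03 -0.14 12.45]
```

View pics/w3.png

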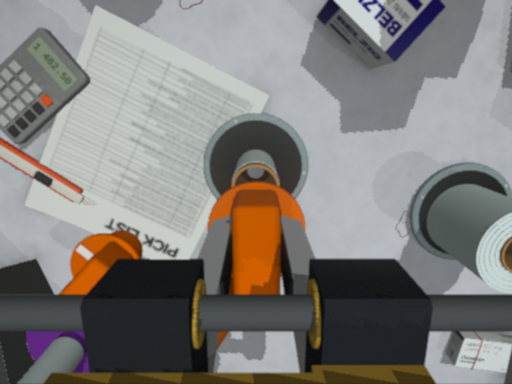

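```bash
cat >> h.py <<'E'
C=np.array([.4665,-.1297])
def tgt(th,e): # th tilt deg, e = plain edge (dx,dy,dz mm) rel core centre/mouth
    R=Ro.from_rotvec([np.radians(-th),0,0])*down(-np.pi/2)
    E=np.array([C[0],C[1],.112])+np.array(e)/1000
    return E-R.apply([0,-.018,.0447]),R
def info():
    s=r.state();p,R=pose(s)
    E=(p+R.apply([0,-.018,.0447])-[C[0],C[1],.112])*1000;L=(p+R.apply([0,.018,.0447])-[C[0],C[1],.112])*1000
    z=R.apply([0,0,-1]);print('t',s['clock'],'E',E.round(2),'L',L.round(2),'tilt xy',np.degrees(z[:2]).round(2),'F',np.round(s['force'],2),'M',np.round(s['moment'],3))
E
python3 - <<'E'
from h import *
info()
rel(*tgt(18,(0,15.5,30)));rel(*tgt(18,(0,15.5,8)))
E
```

```text
t 7.25 E [  4.91 275.29  62.27] L [ 12.68 240.14  62.3 ] tilt xy [-0.12  0.01] F [-0.48 -0.81 -0.47] M [ 0.037 -0.008  0.035]
cm [-6.15 23.78  2.89] deg [-17.9   -2.08  12.34]
cm [-6.16 23.78  5.09] deg [-17.9   -2.08  12.34]
```

Call:
servo_tool:
  commands:
    - [[-1,4,0,0,0,2,1],[-2.5,10,0,-4,0,5,1],[-4,15,0,-9,-1,8,1],[-5.2,20,1,-14,-1.5,12,1],[-6.15,23.8,2,-17.9,-2.1,12.3,1],[-6.15,23.8,3,-17.9,-2.1,12.3,1],[-6.15,23.8,4,-17.9,-2.1,12.3,1],[-6.15,23.8,4.5,-17.9,-2.1,12.3,1]]

```text
clock: 8.25
position: [0.4661, -0.1162, 0.1717]
tcp_rot: [2.829, 0.004, -0.004]
force: [-0.6, -0.5, -1.8]
opening: 0.0235
grip_force: 40.0
```

```bash
python3 - <<'E'
from h import *
info()
for z in (8,3,0,-2,-4): rel(*tgt(18,(0,15.5,z)))
im,c=snap('wrist'); im2,c2=snap('scene')
q=proj(c2,[.4665,-.13,.13]).astype(int); print(q)
a=cv2.resize(im2[q[1]-50:q[1]+50,q[0]-65:q[0]+65,::-1],(520,400),interpolation=cv2.INTER_CUBIC)
cv2.imwrite('pics/w4.png',cv2.resize(np.hstack([cv2.resize(im[:,:,::-1],(520,400)),a]),(800,308)))
E
```

```text
t 8.25 E [-0.59 16.87 11.67] L [ -0.47 -17.38  22.76] tilt xy [ 0.14 17.64] F [-0.59 -0.48 -1.84] M [0.403 0.012 0.032]
cm [0.04 0.01 0.39] deg [-0.07  0.14  0.2 ]
cm [ 0.04 -0.14  0.87] deg [-0.07  0.14  0.2 ]
cm [ 0.05 -0.23  1.15] deg [-0.07  0.14  0.2 ]
cm [ 0.05 -0.3   1.34] deg [-0.07  0.14  0.2 ]
cm [ 0.05 -0.36  1.53] deg [-0.07  0.14  0.2 ]
[294 202]
```

View pics/w4.png

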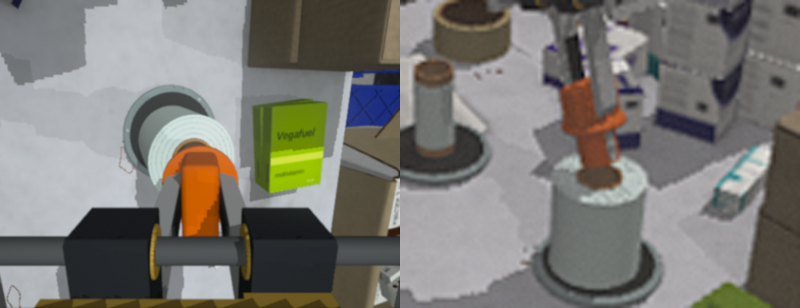

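Plug is held tilted over the bore: in the scene crop the spigot bottom is just above the brown core at (600,175). Lowering slowly.

Call:
servo_tool:
  commands:
    - [[0.05,0,0.4,0,0.1,0.2,1],[0.05,-0.14,0.85,0,0.1,0.2,1],[0.05,-0.2,1.0,0,0.1,0.2,1],[0.05,-0.23,1.12,0,0.1,0.2,1],[0.05,-0.26,1.2,0,0.1,0.2,1],[0.05,-0.28,1.27,0,0.1,0.2,1],[0.05,-0.3,1.33,0,0.1,0.2,1],[0.05,-0.31,1.38,0,0.1,0.2,1]]

```text
clock: 9.35
position: [0.4666, -0.1184, 0.1584]
tcp_rot: [2.828, -0.002, -0.0]
force: [-0.5, -0.5, -2.2]
opening: 0.0238
grip_force: 40.0
```

```bash
python3 - <<'E'
from h import *
info(); r.camera('top'); info()
for z in (-4,): rel(*tgt(18,(0,15.5,z)))
E
```

```text
t 9.35 E [ 0.13 14.59 -1.68] L [  0.08 -19.65   9.43] tilt xy [ 0.02 17.69] F [-0.54 -0.49 -2.21] M [0.411 0.012 0.01 ]
t 9.4 E [ 0.12 14.59 -1.72] L [  0.07 -19.65   9.4 ] tilt xy [ 0.02 17.69] F [ 0.27 -0.65 -1.38] M [ 0.419 -0.009 -0.02 ]
cm [-0.01 -0.16  0.19] deg [-0.01  0.02 -0.08]
```

Call:
servo_tool:
  commands:
    - [[0,-0.02,0.05,0,0,0,1],[0,-0.04,0.1,0,0,0,1],[0,-0.06,0.15,0,0,0,1],[0,-0.08,0.19,0,0,0,1],[0,-0.1,0.23,0,0,0,1],[0,-0.1,0.23,0,0,0,1],[0,-0.1,0.23,0,0,0,1],[0,-0.1,0.23,0,0,0,1]]

```text
clock: 10.4
position: [0.4666, -0.1182, 0.1559]
tcp_rot: [2.828, -0.002, -0.0]
force: [1.0, 0.7, -1.5]
opening: 0.0238
grip_force: 40.0
```

```bash
python3 - <<'E'
from h import *
info()
E
```

```text
t 10.4 E [ 0.16 14.83 -4.14] L [  0.11 -19.41   6.98] tilt xy [ 0.02 17.69] F [ 0.96  0.74 -1.5 ] M [ 0.461 -0.007  0.045]
```

Call:
servo_tool:
  commands:
    - [[0.05,0,0,0,0,0,1],[0.1,0,0,0,0,0,1],[0.15,0,0,0,0,0,1],[0.2,0,0,0,0,0,1],[0.2,0,0,0,0,0,1],[0.2,0,0,0,0,0,1],[0.2,0,0,0,0,0,1],[0.2,0,0,0,0,0,1]]

```text
clock: 11.4
position: [0.4686, -0.1182, 0.1559]
tcp_rot: [2.828, -0.002, -0.0]
force: [0.1, -0.1, -0.9]
opening: 0.024
grip_force: 40.0
```

```bash
python3 - <<'E'
from h import *
info(); r.camera('top'); info()
E
```

```text
t 11.4 E [ 2.11 14.82 -4.16] L [  2.06 -19.42   6.96] tilt xy [ 0.02 17.69] F [ 0.06 -0.1  -0.92] M [ 0.417  0.025 -0.018]
t 11.45 E [ 2.11 14.81 -4.17] L [  2.06 -19.43   6.95] tilt xy [ 0.02 17.69] F [-0.19 -0.71 -1.36] M [ 0.453 -0.065  0.013]
```

Call:
servo_tool:
  commands:
    - [[-0.1,0,0,0,0,0,1],[-0.2,0,0,0,0,0,1],[-0.25,0,0,0,0,0,1],[-0.3,0,0,0,0,0,1],[-0.35,0,0,0,0,0,1],[-0.4,0,0,0,0,0,1],[-0.4,0,0,0,0,0,1],[-0.4,0,0,0,0,0,1]]

```text
clock: 12.45
position: [0.4648, -0.1182, 0.156]
tcp_rot: [2.828, -0.002, 0.0]
force: [0.9, -0.4, -0.4]
opening: 0.0239
grip_force: 40.0
```

```bash
python3 - <<'E'
from h import *
info(); r.camera('top'); info()
E
```

```text
t 12.45 E [-1.64 14.84 -4.09] L [ -1.69 -19.4    7.03] tilt xy [-0.   17.69] F [ 0.9  -0.43 -0.4 ] M [ 0.327 -0.22   0.067]
t 12.5 E [-1.66 14.86 -4.12] L [ -1.71 -19.38   7.  ] tilt xy [-0.   17.69] F [ 1.71  0.3  -0.49] M [ 0.378 -0.197  0.102]
```

Call:
servo_tool:
  commands:
    - [[0.1,0,0,0,0,0,1],[0.2,0,0,0,0,0,1],[0.3,0,0,0,0,0,1],[0.4,0,0,0,0,0,1],[0.45,0,0,0,0,0,1],[0.48,0,0,0,0,0,1],[0.5,0,0,0,0,0,1],[0.5,0,0,0,0,0,1]]

```text
clock: 13.5
position: [0.4696, -0.1182, 0.1559]
tcp_rot: [2.828, -0.002, -0.0]
force: [0.5, 0.4, -1.6]
opening: 0.0237
grip_force: 40.0
```

```bash
python3 - <<'E'
from h import *
info(); r.camera('top'); info()
E
```

```text
t 13.5 E [ 3.11 14.84 -4.17] L [  3.06 -19.4    6.95] tilt xy [ 0.02 17.69] F [ 0.47  0.36 -1.57] M [ 0.392  0.051 -0.005]
t 13.55 E [ 3.11 14.83 -4.15] L [  3.06 -19.41   6.97] tilt xy [ 0.02 17.69] F [-0.91 -0.32 -1.72] M [ 0.435  0.013 -0.   ]
```

Call:
servo_tool:
  commands:
    - [[0.05,0,0,0,0,0,1],[0.1,0,0,0,0,0,1],[0.15,0,0,0,0,0,1],[0.2,0,0,0,0,0,1],[0.2,0,0,0,0,0,1],[0.2,0,0,0,0,0,1],[0.2,0,0,0,0,0,1],[0.2,0,0,0,0,0,1]]

```text
clock: 14.55
position: [0.4706, -0.1185, 0.1557]
tcp_rot: [2.827, -0.003, -0.003]
force: [-5.1, 0.0, -0.1]
opening: 0.0236
grip_force: 40.0
```

```bash
python3 - <<'E'
from h import *
info(); r.camera('top'); info()
E
```

```text
t 14.55 E [ 4.03 14.52 -4.35] L [  3.98 -19.72   6.78] tilt xy [ 0.13 17.72] F [-5.06  0.03 -0.1 ] M [ 0.292  1.494 -0.37 ]
t 14.6 E [ 4.07 14.56 -4.33] L [  4.02 -19.68   6.8 ] tilt xy [ 0.13 17.72] F [-5.6   0.1   0.16] M [ 0.264  1.506 -0.403]
```

Call:
servo_tool:
  commands:
    - [[-0.1,0,0,0,0,0,1],[-0.2,0,0,0,0,0,1],[-0.3,0,0,0,0,0,1],[-0.4,0,0,0,0,0,1],[-0.4,-0.015,0.05,0,0,0,1],[-0.4,-0.03,0.1,0,0,0,1],[-0.4,-0.045,0.145,0,0,0,1],[-0.4,-0.045,0.145,0,0,0,1]]

```text
clock: 15.6
position: [0.4677, -0.1181, 0.1543]
tcp_rot: [2.828, -0.002, -0.0]
force: [0.6, -0.0, -2.6]
opening: 0.0237
grip_force: 40.0
```

```bash
python3 - <<'E'
from h import *
info(); r.camera('top'); info()
E
```

```text
t 15.6 E [ 1.22 14.89 -5.75] L [  1.17 -19.35   5.37] tilt xy [1.000e-02 1.769e+01] F [ 0.59 -0.04 -2.65] M [ 0.465 -0.004 -0.002]
t 15.65 E [ 1.23 14.84 -5.72] L [  1.18 -19.4    5.39] tilt xy [1.000e-02 1.769e+01] F [-0.38  0.03 -2.03] M [ 0.431 -0.002  0.018]
```

Call:
servo_tool:
  commands:
    - [[0,-0.1,-0.03,0,0,0,1],[0,-0.18,-0.06,0,0,0,1],[0,-0.24,-0.08,0,0,0,1],[0,-0.29,-0.095,0,0,0,1],[0,-0.335,-0.11,0,0,0,1],[0,-0.335,-0.11,0,0,0,1],[0,-0.335,-0.11,0,0,0,1],[0,-0.335,-0.11,0,0,0,1]]

```text
clock: 16.65
position: [0.4676, -0.1151, 0.1545]
tcp_rot: [2.827, -0.002, -0.0]
force: [0.4, -3.2, -2.0]
opening: 0.0239
grip_force: 40.0
```

```bash
python3 - <<'E'
from h import *
info(); r.camera('top'); info()
E
```

```text
t 16.65 E [ 1.07 17.91 -5.6 ] L [  1.01 -16.33   5.53] tilt xy [ 0.03 17.72] F [ 0.41 -3.19 -2.  ] M [-0.256 -0.089  0.043]
t 16.7 E [ 1.11 17.94 -5.59] L [  1.05 -16.3    5.54] tilt xy [ 0.03 17.72] F [ 0.34 -2.61 -1.83] M [-0.29  -0.102  0.011]
```

```bash
python3 - <<'E'
from h import *
p0,R0=tgt(17.7,(1.2,18.4,-5.65))
for th,y in ((17.7,17.7),(15,17.7),(12,17.9),(9,18.2),(6,18.4),(3,18.5),(0,18.6)): rel(*tgt(th,(1.2,y,-5.7)),p0,R0)
E
```

```text
cm [-0.    0.07  0.03] deg [0. 0. 0.]
cm [-0.    0.27  0.12] deg [2.7 0.  0. ]
cm [-0.    0.48  0.22] deg [ 5.7  0.  -0. ]
cm [-0.    0.67  0.33] deg [8.7 0.  0. ]
cm [-0.    0.87  0.46] deg [11.7  0.   0. ]
cm [-0.    1.06  0.6 ] deg [14.7  0.   0. ]
cm [-0.    1.25  0.76] deg [17.7  0.   0. ]
```

Call:
servo_tool:
  commands:
    - [[0,0.07,0.03,0,0,0,1],[0,0.17,0.07,1.4,0,0,1],[0,0.27,0.12,2.7,0,0,1],[0,0.38,0.17,4.2,0,0,1],[0,0.48,0.22,5.7,0,0,1],[0,0.58,0.27,7.2,0,0,1],[0,0.67,0.33,8.7,0,0,1],[0,0.67,0.33,8.7,0,0,1]]

```text
clock: 17.7
position: [0.4676, -0.1224, 0.1533]
tcp_rot: [2.98, -0.005, 0.0]
force: [-0.2, 0.1, -2.3]
opening: 0.0236
grip_force: 40.0
```

```bash
python3 - <<'E'
from h import *
info(); r.camera('top'); info()
p0,R0=tgt(9,(1.2,18.2,-5.7))
for th,y in ((7.5,18.3),(6,18.4),(4.5,18.45),(3,18.5),(1.5,18.55),(0,18.6)): rel(*tgt(th,(1.2,y,-5.7)),p0,R0)
E
```

```text
t 17.7 E [ 1.11 17.88 -5.67] L [  1.   -17.65   0.11] tilt xy [-0.    9.21] F [-0.22  0.1  -2.29] M [0.239 0.02  0.013]
t 17.75 E [ 1.14 18.29 -5.74] L [  1.06 -17.24   0.06] tilt xy [-0.    9.22] F [ 0.29  0.37 -1.86] M [ 0.277 -0.012  0.007]
cm [-0.    0.11  0.05] deg [1.5 0.  0. ]
cm [-0.    0.21  0.1 ] deg [3. 0. 0.]
cm [-0.    0.32  0.15] deg [4.5 0.  0. ]
cm [-0.    0.43  0.21] deg [6. 0. 0.]
cm [-0.    0.53  0.27] deg [7.5 0.  0. ]
cm [-0.    0.64  0.33] deg [9. 0. 0.]
```

Call:
servo_tool:
  commands:
    - [[0,0.11,0.05,1.5,0,0,1],[0,0.21,0.1,3,0,0,1],[0,0.32,0.15,4.5,0,0,1],[0,0.43,0.21,6,0,0,1],[0,0.53,0.27,7.5,0,0,1],[0,0.64,0.33,9.2,0,0,1],[0,0.64,0.33,9.2,0,0,1],[0,0.64,0.33,9.2,0,0,1]]

```text
clock: 18.75
position: [0.4676, -0.1283, 0.151]
tcp_rot: [3.14, -0.001, -0.0]
force: [-0.6, -0.8, -2.6]
opening: 0.0239
grip_force: 40.0
```

```bash
python3 - <<'E'
from h import *
info(); r.camera('top'); info()
E
```

```text
t 18.75 E [ 1.13 19.31 -5.71] L [  1.11 -16.69  -5.65] tilt xy [0.  0.1] F [-0.63 -0.81 -2.62] M [-0.175  0.022 -0.048]
t 18.8 E [ 1.14 19.31 -5.66] L [  1.13 -16.69  -5.6 ] tilt xy [0.  0.1] F [ 0.16 -1.02 -3.27] M [-0.038 -0.021  0.061]
```

Call:
servo_tool:
  commands:
    - [[0,0.05,0,0,0,0,1],[0,0.1,0,0,0,0,1],[0,0.13,0,0,0,0,1],[0,0.16,0,0,0,0,1],[0,0.18,0,0,0,0,1],[0,0.2,0,0,0,0,1],[0,0.2,0,0,0,0,1],[0,0.2,0,0,0,0,1]]

```text
clock: 19.8
position: [0.4677, -0.1302, 0.1511]
tcp_rot: [3.141, -0.002, 0.0]
force: [0.1, 4.1, 0.5]
opening: 0.0237
grip_force: 40.0
```

```bash
python3 - <<'E'
from h import *
info(); r.camera('top'); info()
E
```

```text
t 19.8 E [ 1.19 17.43 -5.59] L [  1.15 -18.57  -5.56] tilt xy [-0.01  0.04] F [0.12 4.11 0.54] M [1.273 0.047 0.051]
t 19.85 E [ 1.2  17.41 -5.58] L [  1.16 -18.59  -5.55] tilt xy [-0.01  0.04] F [0.32 5.36 0.37] M [ 1.398 -0.019 -0.034]
```

Call:
servo_tool:
  commands:
    - [[0,-0.1,0,0,0,0,1],[0,-0.1,0.05,0,0,0,1],[0,-0.1,0.1,0,0,0,1],[0,-0.1,0.15,0,0,0,1],[0,-0.1,0.2,0,0,0,1],[0,-0.1,0.3,0,0,0,1],[0,-0.1,0.4,0,0,0,1],[0,-0.1,0.4,0,0,0,1]]

```text
clock: 20.85
position: [0.4676, -0.1301, 0.1469]
tcp_rot: [3.14, -0.002, 0.0]
force: [-0.2, 2.5, -2.1]
opening: 0.0235
grip_force: 40.0
```

```bash
python3 - <<'E'
from h import *
info(); r.camera('top'); info()
E
```

```text
t 20.85 E [ 1.09 17.57 -9.78] L [  1.04 -18.43  -9.72] tilt xy [-0.    0.09] F [-0.25  2.48 -2.15] M [ 0.593 -0.011 -0.009]
t 20.9 E [ 1.11 17.53 -9.77] L [  1.05 -18.47  -9.72] tilt xy [-0.    0.09] F [ 0.39  1.87 -1.6 ] M [ 0.601 -0.116  0.037]
```

Call:
servo_tool:
  commands:
    - [[0,-0.04,0,0,0,0,1],[0,-0.08,0,0,0,0,1],[0,-0.08,0.1,0,0,0,1],[0,-0.08,0.2,0,0,0,1],[0,-0.08,0.3,0,0,0,1],[0,-0.08,0.4,0,0,0,1],[0,-0.08,0.5,0,0,0,1],[0,-0.08,0.5,0,0,0,1]]

```text
clock: 21.9
position: [0.4677, -0.1289, 0.1421]
tcp_rot: [3.14, -0.002, 0.0]
force: [0.5, 0.9, -1.5]
opening: 0.0235
grip_force: 40.0
```

```bash
python3 - <<'E'
from h import *
info(); r.camera('top'); info()
E
```

```text
t 21.9 E [  1.22  18.75 -14.64] L [  1.18 -17.25 -14.59] tilt xy [-0.01  0.07] F [ 0.54  0.86 -1.52] M [ 0.179 -0.099 -0.015]
t 21.95 E [  1.25  18.71 -14.6 ] L [  1.2  -17.29 -14.56] tilt xy [-0.02  0.07] F [ 0.56  0.29 -0.7 ] M [0.243 0.028 0.039]
```

Call:
servo_tool:
  commands:
    - [[0,-0.02,0.05,0,0,0,1],[0,-0.02,0.1,0,0,0,1],[0,-0.02,0.15,0,0,0,1],[0,-0.02,0.2,0,0,0,1],[0,-0.02,0.26,0,0,0,1],[0,-0.02,0.33,0,0,0,1],[0,-0.02,0.4,0,0,0,1],[0,-0.02,0.4,0,0,0,1]]

```text
clock: 22.95
position: [0.4677, -0.1285, 0.1378]
tcp_rot: [3.141, -0.002, 0.0]
force: [1.3, 3.9, -2.7]
opening: 0.0237
grip_force: 40.0
```

```bash
python3 - <<'E'
from h import *
info(); r.camera('top'); info()
E
```

```text
t 22.95 E [  1.17  19.17 -18.93] L [  1.13 -16.83 -18.9 ] tilt xy [-0.    0.05] F [ 1.26  3.93 -2.69] M [ 1.212 -0.364  0.042]
t 23.0 E [  1.18  19.16 -18.92] L [  1.14 -16.84 -18.88] tilt xy [-0.    0.05] F [ 1.46  4.08 -3.59] M [ 1.209 -0.442 -0.027]
```

Call:
servo_tool:
  commands:
    - [[0.02,-0.01,0.05,0,0,0,1],[0.03,-0.01,0.1,0,0,0,1],[0.03,-0.01,0.15,0,0,0,1],[0.03,-0.01,0.2,0,0,0,1],[0.03,-0.01,0.25,0,0,0,1],[0.03,-0.01,0.3,0,0,0,1],[0.03,-0.01,0.35,0,0,0,1],[0.03,-0.01,0.4,0,0,0,1]]

```text
clock: 24.0
position: [0.468, -0.1288, 0.1341]
tcp_rot: [3.14, -0.002, 0.0]
force: [0.4, 4.7, 1.0]
opening: 0.0243
grip_force: 40.0
```

```bash
python3 - <<'E'
from h import *
info(); r.camera('top'); info()
E
```

```text
t 24.0 E [  1.52  18.81 -22.63] L [  1.47 -17.19 -22.58] tilt xy [-0.02  0.09] F [0.36 4.68 0.97] M [ 1.264 -0.161  0.004]
t 24.05 E [  1.51  18.81 -22.67] L [  1.46 -17.19 -22.62] tilt xy [-0.01  0.09] F [ 0.64  4.41 -0.63] M [ 1.355 -0.251  0.014]
```

Call:
servo_tool:
  commands:
    - [[0.01,-0.02,0.05,0,0,0,1],[0.01,-0.04,0.1,0,0,0,1],[0.01,-0.04,0.15,0,0,0,1],[0.01,-0.04,0.2,0,0,0,1],[0.01,-0.04,0.25,0,0,0,1],[0.01,-0.04,0.3,0,0,0,1],[0.01,-0.04,0.35,0,0,0,1],[0.01,-0.04,0.4,0,0,0,1]]

```text
clock: 25.05
position: [0.4679, -0.1285, 0.1301]
tcp_rot: [3.14, -0.002, 0.0]
force: [0.7, 4.1, 0.9]
opening: 0.0236
grip_force: 40.0
```

```bash
python3 - <<'E'
from h import *
info(); r.camera('top'); info()
E
```

```text
t 25.05 E [  1.47  19.1  -26.67] L [  1.41 -16.9  -26.61] tilt xy [-0.    0.09] F [0.7  4.1  0.91] M [ 1.043 -0.083  0.043]
t 25.1 E [  1.47  19.11 -26.72] L [  1.42 -16.89 -26.66] tilt xy [0.   0.09] F [-0.23  3.32 -1.05] M [ 1.059 -0.143 -0.008]
```

Call:
servo_tool:
  commands:
    - [[0,-0.01,0.05,0,0,0,1],[0,-0.01,0.1,0,0,0,1],[0,-0.01,0.15,0,0,0,1],[0,-0.01,0.2,0,0,0,1],[0,-0.01,0.25,0,0,0,1],[0,-0.01,0.3,0,0,0,1],[0,-0.01,0.35,0,0,0,1],[0,-0.01,0.4,0,0,0,1]]

```text
clock: 26.1
position: [0.4679, -0.1284, 0.1261]
tcp_rot: [3.14, -0.002, -0.0]
force: [-0.9, 3.3, 0.8]
opening: 0.0237
grip_force: 40.0
```

```bash
python3 - <<'E'
from h import *
info(); r.camera('top'); info()
E
```

```text
t 26.1 E [  1.46  19.19 -30.65] L [  1.4  -16.81 -30.59] tilt xy [0.   0.09] F [-0.87  3.28  0.77] M [ 0.779  0.099 -0.028]
t 26.15 E [  1.43  19.17 -30.75] L [  1.38 -16.83 -30.69] tilt xy [0.   0.09] F [-0.16  3.16 -1.82] M [ 0.791 -0.08  -0.066]
```

Call:
servo_tool:
  commands:
    - [[0,0,0.03,0,0,0,1],[0,0,0.06,0,0,0,1],[0,0,0.09,0,0,0,1],[0,0,0.12,0,0,0,1],[0,0,0.15,0,0,0,1],[0,0,0.18,0,0,0,1],[0,0,0.21,0,0,0,1],[0,0,0.25,0,0,0,1]]

```text
clock: 27.15
position: [0.468, -0.1284, 0.1236]
tcp_rot: [3.14, -0.002, 0.0]
force: [-1.0, 2.7, 1.1]
opening: 0.0238
grip_force: 40.0
```

Call:
servo_tool:
  commands:
    - [[0,0,0.01,0,0,0,1],[0,0,0.02,0,0,0,1],[0,0,0.03,0,0,0,1],[0,0,0.04,0,0,0,1],[0,0,0.05,0,0,0,1],[0,0,0.06,0,0,0,1],[0,0,0.07,0,0,0,1],[0,0,0.07,0,0,0,1]]

```text
clock: 28.15
position: [0.468, -0.1284, 0.1229]
tcp_rot: [3.14, -0.002, 0.0]
force: [-1.1, 2.0, 0.8]
opening: 0.0238
grip_force: 40.0
```

```bash
python3 - <<'E'
from h import *
info(); r.camera('top'); info()
E
```

```text
t 28.15 E [  1.51  19.2  -33.81] L [  1.46 -16.8  -33.75] tilt xy [-0.    0.09] F [-1.11  1.95  0.82] M [ 0.519  0.325 -0.041]
t 28.2 E [  1.51  19.18 -33.79] L [  1.46 -16.82 -33.73] tilt xy [-0.01  0.09] F [-0.27  1.9   1.4 ] M [ 0.53   0.291 -0.041]
```

Not seated by force yet; creeping further.

Call:
servo_tool:
  commands:
    - [[0,0,0.01,0,0,0,1],[0,0,0.02,0,0,0,1],[0,0,0.03,0,0,0,1],[0,0,0.04,0,0,0,1],[0,0,0.05,0,0,0,1],[0,0,0.06,0,0,0,1],[0,0,0.06,0,0,0,1],[0,0,0.06,0,0,0,1]]

```text
clock: 29.2
position: [0.468, -0.1284, 0.1226]
tcp_rot: [3.14, -0.002, 0.0]
force: [-2.0, 3.0, 6.1]
opening: 0.0235
grip_force: 40.0
```

```bash
python3 - <<'E'
from h import *
info(); im,c=snap('scene'); info()
q=proj(c,[.4665,-.13,.13]).astype(int)
cv2.imwrite('pics/s5.png',cv2.resize(im[q[1]-40:q[1]+40,q[0]-53:q[0]+53,::-1],(795,600),interpolation=cv2.INTER_CUBIC))
E
```

```text
t 29.2 E [  1.54  19.21 -34.12] L [  1.49 -16.79 -34.06] tilt xy [-0.01  0.1 ] F [-2.01  2.98  6.15] M [0.537 0.59  0.004]
t 29.25 E [  1.48  19.22 -34.13] L [  1.43 -16.78 -34.07] tilt xy [-0.01  0.1 ] F [-1.33  2.75  5.71] M [ 0.523  0.607 -0.017]
```

View pics/s5.png

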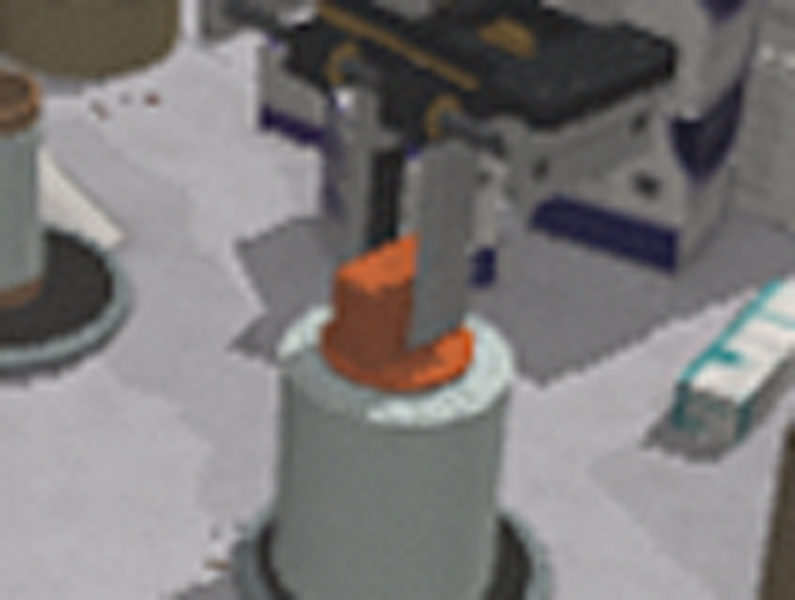

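The flange (400,360 in the crop) sits on the core and the vertical force jumped at nominal home height, so it is home. Releasing.

Call:
servo_tool:
  commands:
    - [[0,0,0,0,0,0,2.4],[0,0,0,0,0,0,3],[0,0,0,0,0,0,4],[0,0,0,0,0,0,5],[0,0,0,0,0,0,5],[0,0,0,0,0,0,5],[0,0,0,0,0,0,5],[0,0,0,0,0,0,5]]
  grip_force: 10

```text
clock: 30.25
position: [0.468, -0.1284, 0.1223]
tcp_rot: [3.14, -0.002, 0.0]
force: [0.5, -0.0, -0.1]
opening: 0.05
grip_force: 0.0
```

Call:
servo_tool:
  commands:
    - [[0,0,-0.5,0,0,0,5],[0,0,-1.5,0,0,0,5],[0,0,-3,0,0,0,5],[0,0,-5,0,0,0,5],[0,0,-8,0,0,0,5],[1,0,-11,0,0,0,5],[3,0,-14,0,0,0,5],[3,0,-16,0,0,0,5]]

```text
clock: 31.25
position: [0.4997, -0.128, 0.2847]
tcp_rot: [3.14, -0.001, 0.006]
force: [-1.6, -0.4, 0.2]
opening: 0.05
grip_force: 0.0
```

```bash
python3 - <<'E'
from h import *
print(r.state()['force']); im,c=snap('wrist'); b,cb=snap('scene')
q=proj(c,[.4665,-.13,.12]).astype(int);q2=proj(cb,[.4665,-.13,.12]).astype(int)
f=lambda im,q:cv2.resize(im[max(q[1]-60,0):q[1]+60,q[0]-60:q[0]+60,::-1],(400,400),interpolation=cv2.INTER_CUBIC)
cv2.imwrite('pics/f.png',np.hstack([f(im,q),f(b,q2)]))
E
```

```text
[-1.58779911 -0.36460736  0.18761222]
```

View pics/f.png

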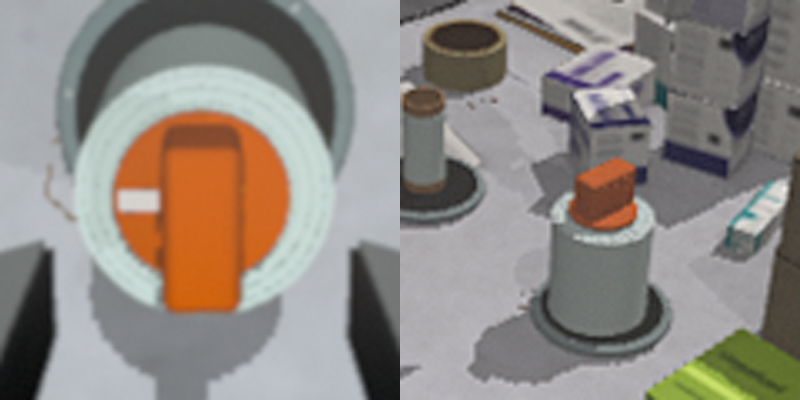

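The plug sits flat and concentric on the fresh roll: flange centre at (202,200) in the wrist crop, white mark at the left, and the gripper is clear.

```bash
python3 -c "
from station import r
print(r.sign_off())"
```

```text
the job is handed in; nothing more can be done
None
```

The core plug is fully home in the fresh roll's core and released, the gripper is clear, and the job was handed in at about 31 s; the sign-off returned no verdict.

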